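Clear a still life and fold the still-life box shut

TASK

Class is over: clear the still life and pack up its plywood box. Put every object that is on the box, set down gently, not dropped, into whichever of the two wooden crates is still empty (standing or lying), then fold the box shut segment by segment: the narrow front flap flat against the panel that carries it, that panel flat against the back, the other panel flat over it, and last flip the wooden keeper on top of the back forward and down over the folded panels. Leave the other crate's contents and the other things on the table as they are.

Things in the scene. Friction and masses are not known exactly. Their poses are not given: they have to be found in the camera images.
- stage: The folding still-life box of bare plywood, fixed to the table. Origin: underside of the middle of its base board, on the table; x points from the open front to the back, y to the left seen from the open front, z up. The board is 6 mm thick and reaches x -130 to +120, y -160 to +160 mm.
- back_top (a point): Middle of the top edge of the back, z 128 mm. The back is 8 mm thick, x 90 to 98 mm of the box, and y -152 to +152. Panels and flap are 8 mm thick and 120 mm high (z 8 to 128). Folded shut the pack is, from back to front: back, flap, left panel (x 80 to 72 mm), right panel (x 70 to 62); it only goes together in that order.
- left_hinge (a point): Lower end (table height) of the vertical hinge axis of the left panel, at x 80, y 140 mm of the box; its axes turn with the panel. The panel reaches along its own -x from 3 to 180 mm from the axis, its inner face lies in the plane y = 0 and its outer face at y = +8 mm.
- right_hinge (a point): The same for the right panel, at x 70, y -140 mm of the box: it reaches along its own -x from 3 to 180 mm from the axis, inner face at y = 0, outer face at y = -8 mm.
- flap_hinge (a point): Lower end (table height) of the vertical hinge axis of the flap, at the free end of the left panel (x -180, y -1 mm of the panel); its axes turn with the flap. The flap reaches along its own -y from 2 to 105 mm from the axis; the face that comes to lie on the panel is at x = 0, the outer face at x = -8 mm.
- flap_edge (a point): Middle of the top corner at the free end of the flap, z 128 mm.
- keeper_hinge (a point): Middle of the horizontal hinge axis (along the box's y) of the keeper, on the rear edge of the back's top, at x 103, z 131 mm of the box.
- keeper_edge (a point): Middle of the bend between the keeper's bar and its lip, 49 mm from the hinge axis. The keeper is a wooden bar 60 mm wide (along the box's y), 51 mm long and 5 mm thick, with a 20 mm lip at its end that hangs down in front of the folded pack with 6 mm to spare.
- left_panel (a joint): Angle of the left panel (rad): 0 square to the back, 1.571 folded flat along the back (its stop), negative splayed outward. Stiff hinge: it stays where it is left and takes 0.35 N m to turn.
- right_panel (a joint): Angle of the right panel (rad), the same way: 0 square to the back, 1.571 folded shut. Stiff hinge, 0.35 N m.
- flap (a joint): Angle of the flap against the left panel (rad): 0 square to it, reaching across the open front; 1.571 folded flat on the panel's inner face (its stop); -1.571 in line with the panel. Light hinge, 0.04 N m, stays where it is left; pressing the folded flap on with more than about 2 N would turn the panel outward.
- keeper (a joint): Angle of the keeper (rad): 2.4 leaning back behind the box on its stop (as at the start), 1.571 upright, 0 lying forward over the folded pack with its lip down in front. It hangs loose: pushed past upright it falls forward by its own weight (40 g).
- vase: Blue stoneware bottle vase, 122 mm high: belly 58 mm across up to 45 mm, neck 30 mm across from 72 to 112 mm, lip 36 mm. Origin at the middle of its underside, z up. May be absent.
- tin: Food tin with a paper band, 60 mm across, 92 mm high (straight up to 80 mm). Origin at the middle of its underside, z up. May be absent.
- plaster: White plaster cylinder (a drawing form), 58 mm across, 88 mm high. Origin at the middle of its underside, z up. May be absent.
- mill: Dark turned wooden pepper mill, 122 mm high: foot 54 mm across, waist 38 mm at 45 to 62 mm, head 48 mm across from 80 to 112 mm. Origin at the middle of its underside, z up. May be absent.
- crate_a: One of two alike open wooden crates, fixed: 240 mm (x) by 180 mm (y) by 50 mm high outside, walls and floor 6 mm. Origin at the middle of its underside, on the table.
- crate_b: The other crate, alike. One of the crates holds the flowerpot and the mug; the other is empty.
- flowerpot: Terracotta flowerpot 76 mm across, 70 mm high, standing in the crate that is in use. Origin at the middle of its underside.
- mug: White mug 72 mm across, 85 mm high, standing in the crate that is in use. Origin at the middle of its underside.
- brush_pot: White pot 100 mm across, 100 mm high, full of brushes that stand up to 260 mm and lean out to about 75 mm from its axis. Bystander. Origin at the middle of its underside.
- coffee: Red coffee cup on its saucer (one piece), 120 mm across, 67 mm high. Bystander. Origin at the middle of its underside.
- water: Clear water bottle with a red cap, 72 mm across, 220 mm high. Bystander. Origin at the middle of its underside.
- tape: Roll of masking tape lying flat, 100 mm across, 36 mm high. Bystander. Origin at the middle of its underside.

How it is judged (in metres and radians):
On the way, in this order (a step that is already met when the one before it is completed fails the run):
1. the flap is folded flat on the inner face of the left panel (value of joint flap above 1.45 rad and value of joint left_panel below 1.2 rad), for 0.2 s.
2. the left panel, with the flap inside, is folded flat against the back (value of joint flap above 1.45 rad and value of joint left_panel above 1.5 rad and value of joint right_panel below 1.3 rad), for 0.2 s.
3. the right panel is folded flat over the left one, the keeper still up (value of joint flap above 1.45 rad and value of joint each of left_panel, right_panel above 1.5 rad and value of joint keeper above 1 rad), for 0.2 s.
4. the keeper lies down over the folded panels (value of joint flap above 1.45 rad and value of joint each of left_panel, right_panel above 1.5 rad and value of joint keeper below 0.12 rad), for 0.2 s.
At the end, for the whole second after the job is handed in: The middle of the underside of every object that stood on the box is inside the crate that was empty (crate frame |x| < 114 mm, |y| < 84 mm) and below its rim (z < 50 mm), the object at rest; flap folded past 1.45 rad, both panels past 1.5 rad, keeper down below 0.12 rad (all of step 4 and (((x of vase in the frame of crate_a between -0.114 and 0.114 m and y of vase in the frame of crate_a between -0.084 and 0.084 m and z of vase in the frame of crate_a below 0.05 m and linear speed of vase below 0.03 m/s) and (x of tin in the frame of crate_a between -0.114 and 0.114 m and y of tin in the frame of crate_a between -0.084 and 0.084 m and z of tin in the frame of crate_a below 0.05 m and linear speed of tin below 0.03 m/s) and (x of plaster in the frame of crate_a between -0.114 and 0.114 m and y of plaster in the frame of crate_a between -0.084 and 0.084 m and z of plaster in the frame of crate_a below 0.05 m and linear speed of plaster below 0.03 m/s) and (x of mill in the frame of crate_a between -0.114 and 0.114 m and y of mill in the frame of crate_a between -0.084 and 0.084 m and z of mill in the frame of crate_a below 0.05 m and linear speed of mill below 0.03 m/s) and horizontal distance between each of flowerpot, mug and crate_a above 0.14 m) or ((x of vase in the frame of crate_b between -0.114 and 0.114 m and y of vase in the frame of crate_b between -0.084 and 0.084 m and z of vase in the frame of crate_b below 0.05 m and linear speed of vase below 0.03 m/s) and (x of tin in the frame of crate_b between -0.114 and 0.114 m and y of tin in the frame of crate_b between -0.084 and 0.084 m and z of tin in the frame of crate_b below 0.05 m and linear speed of tin below 0.03 m/s) and (x of plaster in the frame of crate_b between -0.114 and 0.114 m and y of plaster in the frame of crate_b between -0.084 and 0.084 m and z of plaster in the frame of crate_b below 0.05 m and linear speed of plaster below 0.03 m/s) and (x of mill in the frame of crate_b between -0.114 and 0.114 m and y of mill in the frame of crate_b between -0.084 and 0.084 m and z of mill in the frame of crate_b below 0.05 m and linear speed of mill below 0.03 m/s) and horizontal distance between each of flowerpot, mug and crate_b above 0.14 m))); the robot touches nothing.
It fails at once if an object of the still life is dropped or flung (moves faster than 1.5 m/s) (linear speed of any of vase, tin, plaster, mill above 1.5 m/s).
It fails at once if the contents of the other crate are moved by more than 30 mm or tipped (distance of any of flowerpot, mug from where it was at the start of the episode above 0.03 m or angle between any of flowerpot, mug's own z axis and vertical above 0.3 rad).
It fails at once if the brush pot or coffee cup is moved by more than 30 mm or tipped (distance of any of brush_pot, coffee from where it was at the start of the episode above 0.03 m or angle between any of brush_pot, coffee's own z axis and vertical above 0.3 rad).
It fails at once if the water bottle or tape roll is moved by more than 30 mm or tipped (distance of any of water, tape from where it was at the start of the episode above 0.03 m or angle between any of water, tape's own z axis and vertical above 0.3 rad).
Of vase, tin, plaster, mill only 2 to 4 are there at a start; the rules pass over those that are not, and their reading is None.
At some moment in a run one of vase, tin, plaster, mill may be knocked a few centimetres aside while the robot is not near it.
It also fails if it takes over 210 s, if anything falls off the work surface, if the arm or the gripper's body presses on something with over 40 N, if the wrist force passes 120 N, or if a joint passes its speed limit or range.

ROBOT

A 6-joint arm with a two-finger parallel gripper is mounted at the origin on the work surface. World frame = base frame: x ahead of the robot, y to its left, z up, the work surface at z = 0. Lengths are in mm, angles in rad, forces in N, time in s.
With the tool pointing down it reaches from about 400 to 925 mm from the base axis. Payload 12.5 kg.
Tool frame: the origin (TCP) lies midway between the tips of the shut fingers; the grasp point (between the pads) lies 19 mm behind it (env.grip_depth is the distance from the TCP to the grasp point, in mm); z points along the fingers, y is the line along which they close (so a half turn about z gives the same grasp; the last joint's range is limited). The gripper opens to 95 mm and grips with 3 to 60 N. Pads are 20 mm wide; open, the fingers measure 119 mm over their backs; the gripper's body (75 mm by 180 mm) begins 59 mm behind the grasp point.
Start: joints at [1.142, 0.491, 1.559, -0, 1.092, -0.106], TCP at [198.248, 592.743, 214.661] pointing down, gripper open.
Joint ranges: [-3.1, 3.1], [-0.84, 2.19], [0.05, 2.79], [-1.13, 4.28], [0.06, 2.93], [-2.69, 2.69]. Speed limits (rad/s): [2.22, 2.22, 2.79, 3.14, 3.14, 3.14].

INTERFACE

Orientations are given as [roll, pitch, yaw] about the fixed x, y, z axes, in that order (R = Rz(yaw) Ry(pitch) Rx(roll)).
In Python, from cell import monitor, viewer, order, env gives the robot as it stands.
- The arm moves only by the tool move_arm, never from a script. Its argument "moves" is one flat list of numbers, 4 for each row, row after row: the shift along the tool's x, y, z normalised to -1 to 1, where 1 is 0.15 m, then the turn about the tool's z normalised to -1 to 1, where 1 is pi/2 rad. A call has 1 to 10 rows; each row shifts and turns the commanded pose from where the row before left it, along the tool's axes as they then stand; what a row does not reach is not made up. A row lasts 1/8 s, in which the tool goes at most 62.5 mm and 10.7 degrees, less where a joint would pass 70% of its speed; a pose out of reach is approached as far as the arm can. A call with a number of a shift or a turn outside -1 to 1 is refused whole. A call with a gripper value outside its range is refused whole. "claw" is the finger opening in mm, from 0 to 95.1, set as the call begins (left out, the last holds). The fingers move at their own pace and stop on an object; the grip force is fixed at half the most. Time passes only in rows, so rows that do not move let the fingers close. It gives the time, the measured TCP pose, the force, the opening and the grip force at its end, in the units of the state.
- monitor.state(): the state, without advancing time (a new reading comes with each control period).
- viewer.read_camera(name): name is "side" or "top"; returns the picture (420x560x3 uint8, red, green, blue); there is no depth.
- viewer.camera_info(name): a dict with "K" (3x3 intrinsics, pixels), "camera_from_world" (4x4, takes a point from world to camera coordinates). Camera axes: x right, y down, z forward; pixel columns grow to the right and rows downward; lengths in mm; the calibration is good to about 2 mm. A picture is of the moment at which its call begins. camera_info takes no time and is no camera call.
- order.job_done(): hands the job in; it is judged then, once.
The state is a dict: "t": time; "joints": joint angles; "qvel": joint speeds; "tau": joint torques, N m; "eef_pos": TCP position; "tcp_rot": TCP orientation; "ft_force": force on the tool from outside, world axes, zero at the start; "moment": the same for the moment, N m; "opening": opening from 0.0 (shut) to 1.0 (fully open); "grip_force": force on a finger pad.
Only numpy, scipy, OpenCV 4.12 (cv2) and the standard library are available. Lean on these libraries where they do the work, as an engineer would, in place of code of your own. Each camera call takes 0.05 s, during which the arm holds its last target. There are 200 camera calls.

## Working session

There is one attempt and no reset: what is moved stays moved. The work goes in short steps, Python scripts to look and compute and a tool call to move; the robot and the scene stay as the last step left them, time stands still between calls to the robot, and variables do not carry over. Pictures are saved under pics/ and viewed, at most 17 in all, crops included, and the job is handed in when it is done.

Besides the shell and the picture viewer there is one more tool, called by a JSON object that holds its "method" and its "body", one argument or row to a line. move_arm: Moves the arm, as the interface text tells. Scaled input: -1 to 1 covers 0.15 m each way for a shift and pi/2 rad each way for a turn. Its arguments: {"type":"object","properties":{"moves":{"type":"array"},"claw":{"type":"number"}},"required":["moves"]}

```bash
ls; mkdir -p pics
python3 - <<'E'
from cell import monitor, viewer, order, env
import cv2
for n in("side","top"):
    cv2.imwrite(f"pics/{n}0.png",viewer.read_camera(n)[:,:,::-1])
    i=viewer.camera_info(n);print(i)
print(monitor.state())
E
```

```text
pics
{'K': array([[388.07254763,   0.        , 278.10075698],
       [  0.        , 388.07254763, 210.39695014],
       [  0.        ,   0.        ,   1.        ]]), 'camera_from_world': array([[ 8.79895856e-01, -4.75165920e-01, -7.93992893e-04,
        -5.31508253e+02],
       [-3.66039391e-01, -6.76751750e-01, -6.38766180e-01,
         2.79206745e+02],
       [ 3.02982584e-01,  5.62338348e-01, -7.69400505e-01,
         7.85147448e+02],
       [ 0.00000000e+00,  0.00000000e+00,  0.00000000e+00,
         1.00000000e+00]])}
{'K': array([[444.21110322,   0.        , 281.15831498],
       [  0.        , 444.21110322, 205.66238884],
       [  0.        ,   0.        ,   1.        ]]), 'camera_from_world': array([[ 2.76386568e-02, -9.99607348e-01,  4.61033151e-03,
        -2.17024796e+01],
       [-9.95240936e-01, -2.79484746e-02, -9.33507473e-02,
         6.03659305e+02],
       [ 9.34429447e-02, -2.00830137e-03, -9.95622611e-01,
         1.01302384e+03],
       [ 0.00000000e+00,  0.00000000e+00,  0.00000000e+00,
         1.00000000e+00]])}
{'t': 0.1, 'joints': array([ 1.14240955e+00,  4.91491366e-01,  1.55934806e+00,  1.03852044e-06,
        1.09169369e+00, -1.05555943e-01]), 'qvel': array([ 0.00045103,  0.0007043 , -0.00206427, -0.00129784,  0.00239279,
        0.00050452]), 'tau': array([ 3.53855663e-03, -6.13618898e+01, -2.58608633e+01,  6.93782838e-02,
        4.70342883e-02, -6.03533181e-05]), 'eef_pos': array([198.15420238, 592.55260454, 214.13902845]), 'tcp_rot': array([-3.14065752e+00, -1.00003649e-04,  2.81876130e+00]), 'ft_force': array([-0.33464143,  0.22471421,  0.36342379]), 'moment': array([-0.03331186, -0.00873199, -0.01280545]), 'grip_force': 0.0, 'opening': 0.9984804651777218}
```

View pics/top0.png

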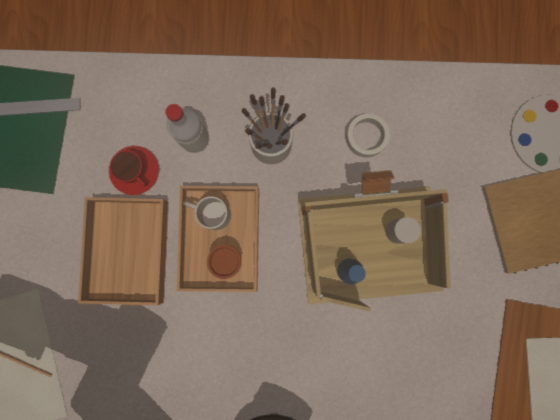

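View pics/side0.png

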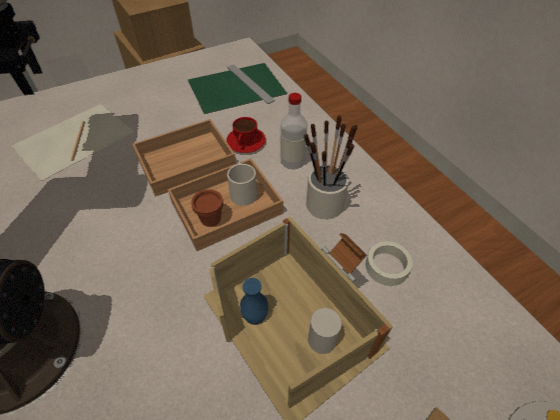

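```bash
cat > h.py <<'E'
import numpy as np, cv2
from cell import monitor, viewer, order, env
def ray(n,u,v,z):
    i=viewer.camera_info(n);M=i["camera_from_world"];R=M[:3,:3];c=-R.T@M[:3,3]
    d=R.T@np.linalg.inv(i["K"])@[u,v,1]
    return c+d*(z-c[2])/d[2]
def px(n,p):
    i=viewer.camera_info(n);M=i["camera_from_world"];q=i["K"]@(M[:3,:3]@np.array(p,float)+M[:3,3]);return q[:2]/q[2]
def shot(n,name,box=None,f=1):
    im=viewer.read_camera(n)[:,:,::-1]
    cv2.imwrite(f"pics/{name}_full.png",im)
    if box: im=im[box[1]:box[3],box[0]:box[2]]
    im=cv2.convertScaleAbs(im,alpha=1.3,beta=10)
    cv2.imwrite(f"pics/{name}.png",cv2.resize(im,None,fx=f,fy=f,interpolation=cv2.INTER_CUBIC))
def st():
    s=monitor.state();print("t",round(s["t"],2),"p",s["eef_pos"].round(1),"rot",s["tcp_rot"].round(3),"F",s["ft_force"].round(1),"op",round(s["opening"]*95.1,1),"g",round(s["grip_force"],1));return s
E
python3 - <<'E'
from h import *
im=cv2.imread("pics/top0.png")[160:320,290:480]
cv2.imwrite("pics/c0.png",cv2.resize(cv2.convertScaleAbs(im,alpha=1.3,beta=10),None,fx=3.7,fy=3.7,interpolation=cv2.INTER_CUBIC))
E
```

```text
(no output)
```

View pics/c0.png

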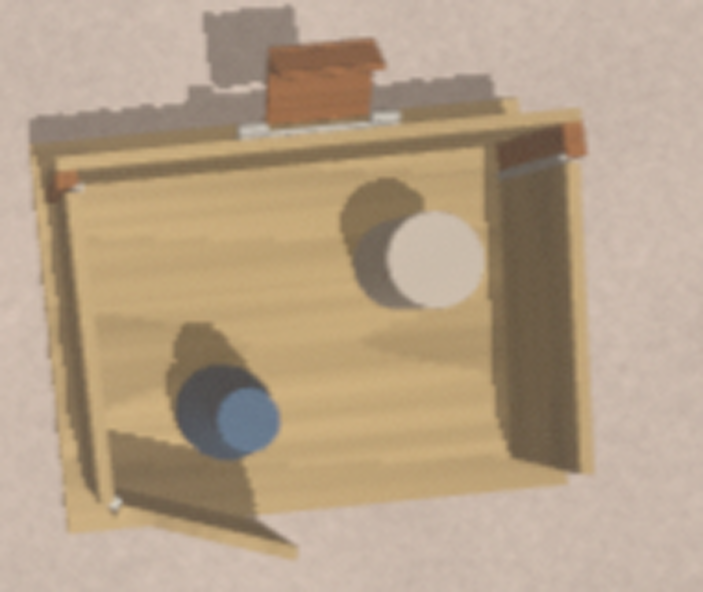

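Run:
```python
from h import *
f=lambda u,v,z:ray("top",290+u/3.7,160+v/3.7,z)[:2].round(1)
for n,u,v,z in [("backL",57,160,128),("backR",580,112,128),("hL",75,187,128),("hR",570,155,128),("flaphinge",115,503,128),("flapedge",297,553,128),("Rend",592,470,128),("boardFL",70,530,6),("boardFR",567,482,6),("boardBL",32,148,6),("Lend",102,505,128),("vase",248,419,122),("plaster",434,259,88),("keepEdgeL",270,45,165)]:
    print(n,f(u,v,z))
g=lambda u,v,z:ray("top",u,v,z)[:2].round(1)
for n,pts in (("A",[(86,199),(164,200),(159,303),(80,301)]),("B",[(181,186),(257,186),(256,290),(178,290)])):
    P=np.array([g(u,v,50) for u,v in pts]);print(n,P.tolist(),P.mean(0))
print("mug",g(211,211,85),"pot",g(224,261,70),"water",g(175,112,220),"coffee",g(134,170,10),"brush",g(271,130,100),"tape",g(368,134,36))
```

```text
backL [601.3 -55.9]
backR [ 637.5 -356.2]
hL [586.  -66.6]
hR [ 612.4 -350.3]
flaphinge [408.5 -92.9]
flapedge [ 383.6 -195.5]
Rend [ 434.1 -361.6]
boardFL [378.  -76.4]
boardFR [ 416.7 -392.3]
boardBL [620.9 -46.5]
Lend [407.2 -85.6]
vase [ 457.  -168.2]
plaster [ 552.4 -283.7]
keepEdgeL [ 664.9 -170.5]
A [[604.8, 443.0], [607.5, 264.3], [374.8, 263.4], [374.4, 440.7]] [490.375 352.85 ]
B [[641.0, 226.9], [645.9, 52.1], [409.5, 46.6], [404.7, 222.2]] [525.275 136.95 ]
mug [582.5 150. ] pot [473.1 118.8] water [763.3 207.2] coffee [681.8 350.5] brush [765.1  22.4] tape [ 779.2 -205.4]
```

{"method": "move_arm", "body": {
  "moves": [0, 0, 0, 0.11, 0, 0, 0, 0.11, 0, 0, 0, 0.11, 0, 0, 0, 0.11, 0, 0, 0, 0.11, 0, 0, 0, 0.11, 0, 0, 0, 0.11, 0, 0, 0, 0.11, 0, 0, 0, 0.11, 0, 0, 0, 0.11],
  "claw": 75
}}

```text
t: 1.35
eef_pos: [198.2, 592.6, 214.3]
tcp_rot: [3.142, 0.001, 1.085]
ft_force: [0.7, -0.5, 0.0]
opening: 0.788
grip_force: 0.0
```

{"method": "move_arm", "body": {
  "moves": [0, 0, 0, 0.11, 0, 0, 0, 0.11, 0, 0, 0, 0.11, 0, 0, 0, 0.11, 0, 0, 0, 0.11, 0, 0, 0, 0.067, 0, 0, 0, 0]
}}

```text
t: 2.22
eef_pos: [198.2, 592.6, 214.4]
tcp_rot: [3.141, 0.0, 0.123]
ft_force: [-0.7, 0.1, -0.0]
opening: 0.789
grip_force: 0.0
```

```bash
cat >> h.py <<'E'
O=np.array([525.5,-218.5]);PSI=0.122
RB=np.array([[np.cos(PSI),-np.sin(PSI)],[np.sin(PSI),np.cos(PSI)]])
def box(p): return RB.T@(np.array(p[:2],float)-O)
def world(b): return O+RB@np.array(b,float)
def go(x,y,z,rows=None):
    "tool-axis shift (norm) from here to world x,y,z"
    s=monitor.state();yw=s["tcp_rot"][2];d=np.array([x,y,z])-s["eef_pos"]
    t=np.array([d[0]*np.cos(yw)+d[1]*np.sin(yw), d[0]*np.sin(yw)-d[1]*np.cos(yw), -d[2]])/150
    print("to",round(x),round(y),round(z),"total",t.round(3),"min rows",round(np.linalg.norm(t)/.4,1))
E
python3 - <<'E'
from h import *
st(); v=ray("top",290+248/3.7,160+419/3.7,128);p=ray("top",290+434/3.7,160+259/3.7,94);print(v,p,box(v),box(p))
go(v[0],v[1],214)
E
```

```text
t 2.23 p [198.2 592.6 214.4] rot [3.141 0.    0.123] F [-0.7  0.1 -0. ] op 75.0 g 0.0
[ 457.27643529 -167.14742661  128.        ] [ 552.16175462 -282.0153495    94.        ] [-61.46699026  59.2735243 ] [ 18.73391926 -66.28792538]
to 457 -167 214 total [1.095e+00 5.238e+00 2.000e-03] min rows 13.4
```

{"method": "move_arm", "body": {
  "moves": [0.274, 0.28, 0, 0, 0.274, 0.28, 0, 0, 0.274, 0.28, 0, 0, 0.273, 0.28, 0, 0, 0, 0.37, 0, 0, 0, 0.37, 0, 0, 0, 0.37, 0, 0, 0, 0.37, 0, 0, 0, 0.37, 0, 0, 0, 0.37, 0, 0]
}}

```text
t: 3.48
eef_pos: [422.1, 113.7, 214.7]
tcp_rot: [-3.142, -0.0, 0.125]
ft_force: [0.9, 0.4, 1.2]
opening: 0.788
grip_force: 0.0
```

{"method": "move_arm", "body": {
  "moves": [0, 0.37, 0, 0, 0, 0.37, 0, 0, 0, 0.37, 0, 0, 0, 0.37, 0, 0, 0, 0.2, 0, 0, 0, 0.218, 0, 0, 0, 0, 0, 0]
}}

```text
t: 4.35
eef_pos: [456.8, -168.8, 214.4]
tcp_rot: [-3.142, 0.0, 0.122]
ft_force: [0.4, 0.9, 0.7]
opening: 0.796
grip_force: 0.0
```

Run:
```python
from h import *
st();shot("side","s1",(180,200,420,420),3);go(457.3,-167.1,81)
shot("top","t1")
```

```text
t 4.35 p [ 456.8 -168.8  214.4] rot [-3.142  0.     0.122] F [0.4 0.9 0.7] op 75.7 g 0.0
to 457 -167 81 total [ 0.006 -0.003  0.889] min rows 2.2
```

View pics/s1.png

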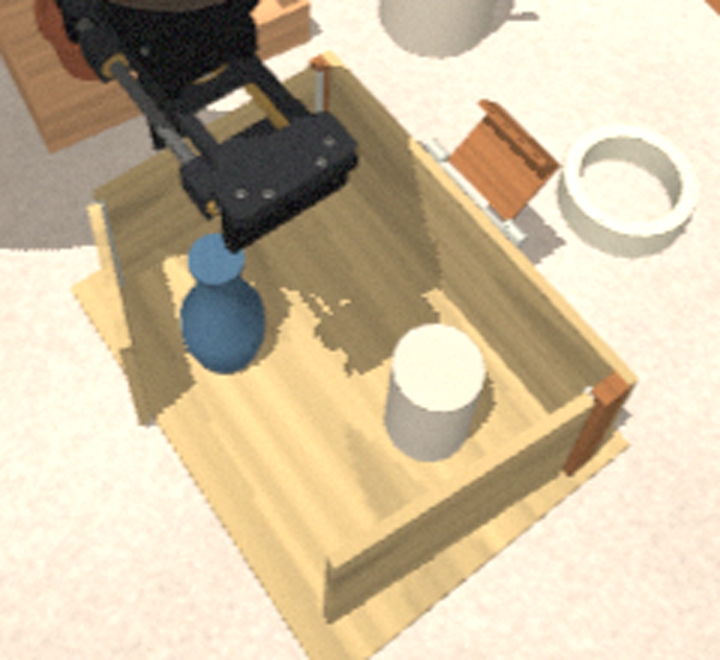

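Run:
```python
from h import *
print(ray("side",180+217/3,200+257/3,128),ray("side",180+438/3,200+366/3,94),px("side",[457,-167,128]))
```

```text
[ 459.06665128 -166.39036112  128.        ] [ 553.08887999 -282.03449749   94.        ] [251.48784213 286.38685157]
```

The side crop shows the vase lip at (252,286) and the plaster top at (326,322). Both agree with the top view to about 2 mm, so I'll descend on the vase.

{"method": "move_arm", "body": {
  "moves": [0.01, 0, 0.3, 0, 0, 0, 0.3, 0, 0, 0, 0.2, 0, 0, 0, 0.09, 0, 0, 0, 0, 0]
}}

```text
t: 5.08
eef_pos: [458.2, -166.4, 81.0]
tcp_rot: [-3.141, 0.001, 0.123]
ft_force: [-0.1, -1.3, 0.3]
opening: 0.789
grip_force: 0.0
```

{"method": "move_arm", "body": {
  "moves": [0, 0, 0, 0, 0, 0, 0, 0, 0, 0, 0, 0, 0, 0, 0, 0, 0, 0, 0, 0, 0, 0, 0, 0, 0, 0, 0, 0, 0, 0, 0, 0],
  "claw": 15
}}

```text
t: 6.08
eef_pos: [458.3, -167.0, 81.2]
tcp_rot: [3.142, -0.0, 0.122]
ft_force: [-0.1, 1.9, 4.6]
opening: 0.366
grip_force: 30.0
```

{"method": "move_arm", "body": {
  "moves": [0, 0, -0.05, 0, 0, 0, -0.15, 0, 0, 0, -0.25, 0, 0, 0, -0.3, 0, 0, 0, -0.3, 0, 0, 0, 0, 0]
}}

```text
t: 6.82
eef_pos: [459.0, -167.4, 241.5]
tcp_rot: [3.138, -0.005, 0.122]
ft_force: [-0.3, -0.6, -2.6]
opening: 0.362
grip_force: 30.0
```

Run:
```python
from h import *
st();shot("side","s2",(180,140,420,320),3);go(440,353,238)
```

```text
t 6.83 p [ 459.  -167.4  241.5] rot [ 3.138 -0.005  0.122] F [-0.3 -0.6 -2.6] op 34.5 g 30.0
to 440 353 238 total [ 0.3   -3.456  0.01 ] min rows 8.7
```

View pics/s2.png

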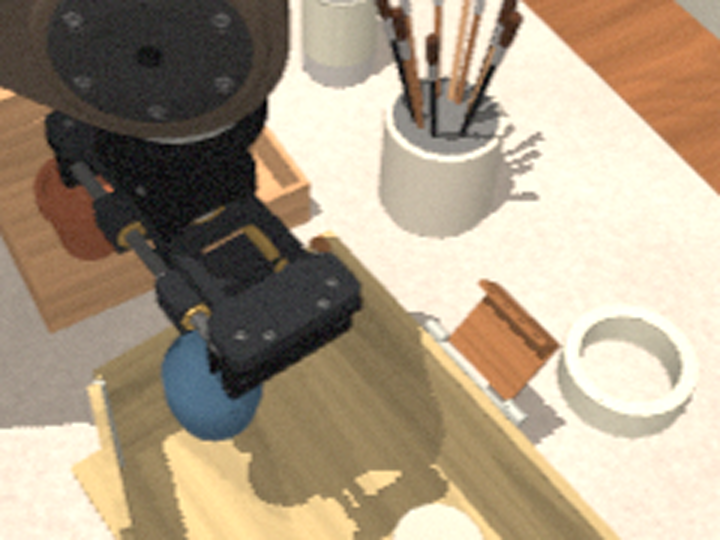

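Vase is held upright below the fingers, clear of the panels. I'll carry it to crate A.

{"method": "move_arm", "body": {
  "moves": [0, -0.15, 0, 0, 0, -0.3, 0, 0, 0, -0.35, 0, 0, 0, -0.35, 0, 0, 0, -0.35, 0, 0, 0, -0.35, 0, 0, 0.1, -0.35, 0, 0, 0.1, -0.35, 0, 0, 0.1, -0.35, 0, 0, 0, -0.3, 0, 0]
}}

```text
t: 8.12
eef_pos: [444.2, 316.6, 236.6]
tcp_rot: [3.141, 0.003, 0.122]
ft_force: [0.8, -0.2, -2.5]
opening: 0.361
grip_force: 30.0
```

{"method": "move_arm", "body": {
  "moves": [0, -0.2, 0, 0, 0, -0.056, 0, 0, 0, 0, 0.2, 0, 0, 0, 0.3, 0, 0, 0, 0.3, 0, 0, 0, 0.15, 0, 0, 0, 0.05, 0, 0, 0, 0, 0]
}}

```text
t: 9.12
eef_pos: [440.0, 352.6, 88.5]
tcp_rot: [3.141, 0.001, 0.121]
ft_force: [0.1, -0.3, -1.8]
opening: 0.36
grip_force: 30.0
```

Run:
```python
from h import *
st();shot("side","s3",(100,80,340,260),3);go(440,353,81)
```

```text
t 9.12 p [440.  352.6  88.5] rot [3.141e+00 1.000e-03 1.210e-01] F [ 0.1 -0.3 -1.8] op 34.2 g 30.0
to 440 353 81 total [-0.001 -0.001  0.054] min rows 0.1
```

View pics/s3.png

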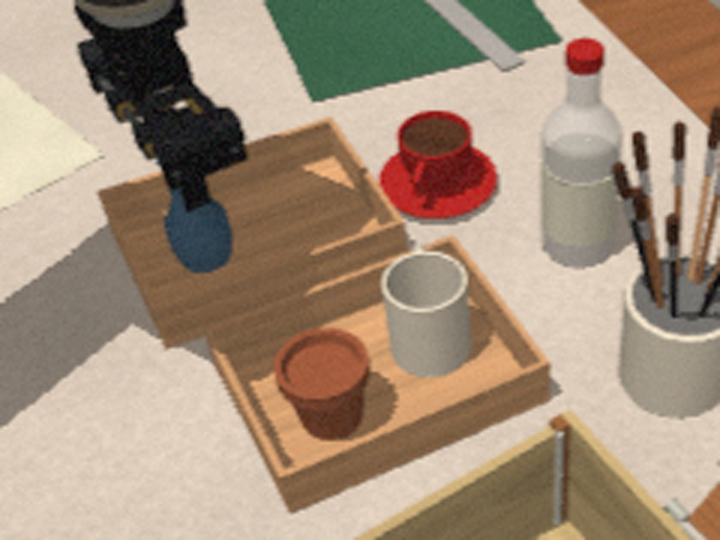

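Vase hangs over crate A, front half, about 7 mm above the floor. I'll ease it down.

{"method": "move_arm", "body": {
  "moves": [0, 0, 0.02, 0, 0, 0, 0.02, 0, 0, 0, 0.013, 0, 0, 0, 0, 0, 0, 0, 0, 0]
}}

```text
t: 9.8
eef_pos: [440.2, 353.3, 81.2]
tcp_rot: [-3.141, -0.001, 0.122]
ft_force: [-0.6, 0.9, 6.1]
opening: 0.363
grip_force: 30.0
```

{"method": "move_arm", "body": {
  "moves": [0, 0, 0, 0, 0, 0, 0, 0, 0, 0, 0, 0, 0, 0, 0, 0, 0, 0, -0.1, 0, 0, 0, -0.25, 0, 0, 0, -0.35, 0, 0, 0, -0.3, 0],
  "claw": 75
}}

```text
t: 10.8
eef_pos: [439.8, 353.0, 233.7]
tcp_rot: [-3.141, -0.001, 0.122]
ft_force: [0.4, 0.7, 0.2]
opening: 0.789
grip_force: 0.0
```

Run:
```python
from h import *
st();shot("side","s4");shot("top","t4");go(552.5,-282,231);go(552.5,-282,63)
a=cv2.imread("pics/t4_full.png")
cv2.imwrite("pics/cmb.png",np.hstack([cv2.resize(cv2.imread("pics/s4_full.png")[110:400,130:400],None,fx=1.45,fy=1.45),cv2.resize(a[130:320,60:460][:, :],None,fx=1,fy=1) if 0 else cv2.resize(a[150:310,280:460],None,fx=2.1,fy=2.625)]))
```

```text
t 10.8 p [439.8 353.  233.7] rot [-3.141e+00 -1.000e-03  1.220e-01] F [0.4 0.7 0.2] op 75.1 g 0.0
to 552 -282 231 total [0.221 4.298 0.037] min rows 10.8
to 552 -282 63 total [0.221 4.298 1.157] min rows 11.1
```

View pics/cmb.png

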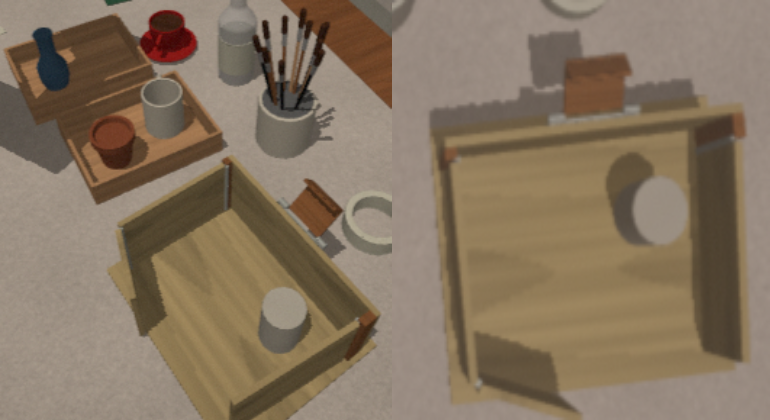

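Vase stands in crate A, and the plaster is unmoved, with its top at (407,230) in the top view. I'll go to hover over it.

{"method": "move_arm", "body": {
  "moves": [0, 0.3, 0, 0, 0, 0.4, 0, 0, 0, 0.4, 0, 0, 0, 0.4, 0, 0, 0, 0.4, 0, 0, 0, 0.4, 0, 0, 0, 0.4, 0, 0, 0.05, 0.4, 0, 0, 0.1, 0.4, 0, 0, 0.07, 0.4, 0, 0]
}}

```text
t: 12.15
eef_pos: [543.9, -225.7, 230.9]
tcp_rot: [-3.142, -0.0, 0.122]
ft_force: [-0.1, 0.7, -0.1]
opening: 0.787
grip_force: 0.0
```

{"method": "move_arm", "body": {
  "moves": [0, 0.3, 0, 0, 0, 0.098, 0, 0, 0, 0, 0, 0]
}}

```text
t: 12.52
eef_pos: [550.6, -282.9, 230.4]
tcp_rot: [-3.141, 0.0, 0.121]
ft_force: [-0.6, 1.2, 0.9]
opening: 0.788
grip_force: 0.0
```

Run:
```python
from h import *
st();go(552.5,-282,63);shot("side","s5",(260,250,400,380),3)
a=cv2.imread("pics/s4_full.png").astype(int);b=cv2.imread("pics/s5_full.png").astype(int)
d=abs(a-b).max(2)
print(d[335:355,305:345].mean(), d[325:350,300:310].mean(),d[330:350,338:348].mean(), d[100:160,130:190].mean())
```

```text
t 12.53 p [ 550.6 -282.9  230.4] rot [-3.141  0.     0.121] F [-0.6  1.2  0.9] op 74.9 g 0.0
to 552 -282 63 total [ 0.013 -0.005  1.116] min rows 2.8
56.12625 66.928 59.185 77.25277777777778
```

View pics/s5.png

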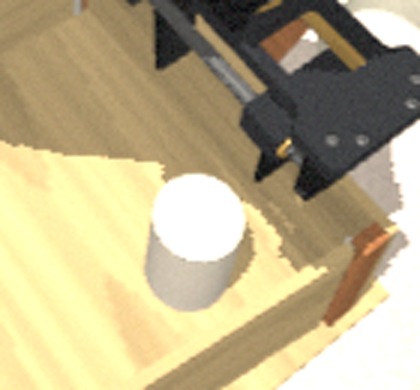

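The plaster top is at (326,322), unchanged. I'll descend and grip.

{"method": "move_arm", "body": {
  "moves": [0.012, 0, 0.3, 0, 0, 0, 0.35, 0, 0, 0, 0.3, 0, 0, 0, 0.15, 0, 0, 0, 0.02, 0, 0, 0, 0, 0]
}}

```text
t: 13.32
eef_pos: [553.2, -282.0, 63.7]
tcp_rot: [3.141, -0.001, 0.123]
ft_force: [0.5, 0.3, 0.1]
opening: 0.79
grip_force: 0.0
```

{"method": "move_arm", "body": {
  "moves": [0, 0, 0, 0, 0, 0, 0, 0, 0, 0, 0, 0, 0, 0, 0, 0, 0, 0, 0, 0, 0, 0, 0, 0, 0, 0, 0, 0],
  "claw": 45
}}

```text
t: 14.2
eef_pos: [553.0, -282.7, 63.5]
tcp_rot: [3.141, -0.001, 0.122]
ft_force: [-0.1, 3.0, 7.0]
opening: 0.606
grip_force: 30.0
```

{"method": "move_arm", "body": {
  "moves": [0, 0, -0.05, 0, 0, 0, -0.15, 0, 0, 0, -0.25, 0, 0, 0, -0.35, 0, 0, 0, -0.35, 0, 0, 0, 0, 0]
}}

```text
t: 14.95
eef_pos: [553.7, -283.4, 239.3]
tcp_rot: [3.137, -0.005, 0.122]
ft_force: [0.1, -0.1, -3.7]
opening: 0.607
grip_force: 30.0
```

Run:
```python
from h import *
st();go(540,353,230)
```

```text
t 14.95 p [ 553.7 -283.4  239.3] rot [ 3.137 -0.005  0.122] F [ 0.1 -0.1 -3.7] op 57.8 g 30.0
to 540 353 230 total [ 0.425 -4.222  0.062] min rows 10.6
```

{"method": "move_arm", "body": {
  "moves": [0, -0.15, 0, 0, 0, -0.3, 0, 0, 0, -0.4, 0, 0, 0, -0.4, 0, 0, 0, -0.4, 0, 0, 0, -0.4, 0, 0, 0, -0.4, 0, 0, 0.1, -0.4, 0, 0, 0.1, -0.4, 0, 0, 0.1, -0.38, 0, 0]
}}

```text
t: 16.2
eef_pos: [529.6, 265.7, 233.4]
tcp_rot: [3.141, 0.003, 0.122]
ft_force: [1.3, -0.8, -2.8]
opening: 0.608
grip_force: 30.0
```

{"method": "move_arm", "body": {
  "moves": [0.1, -0.3, 0, 0, 0.025, -0.2, 0, 0, 0, -0.092, 0, 0, 0, 0, 0.2, 0, 0, 0, 0.35, 0, 0, 0, 0.35, 0, 0, 0, 0.17, 0, 0, 0, 0.04, 0, 0, 0, 0, 0]
}}

```text
t: 17.32
eef_pos: [539.0, 353.5, 69.1]
tcp_rot: [3.142, 0.0, 0.121]
ft_force: [0.3, 0.1, -3.5]
opening: 0.607
grip_force: 30.0
```

Run:
```python
from h import *
st();go(540,353,63.7);shot("side","s6",(100,80,340,260),3)
```

```text
t 17.32 p [539.  353.5  69.1] rot [3.142 0.    0.121] F [ 0.3  0.1 -3.5] op 57.7 g 30.0
to 540 353 64 total [0.006 0.004 0.036] min rows 0.1
```

View pics/s6.png

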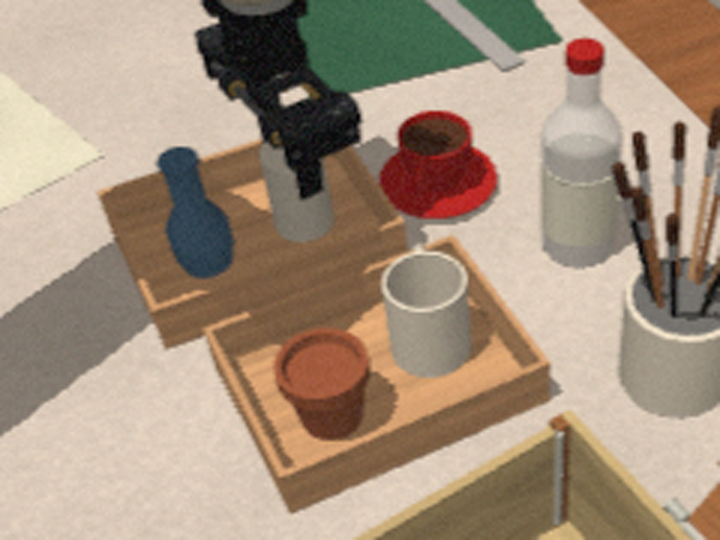

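{"method": "move_arm", "body": {
  "moves": [0, 0, 0.02, 0, 0, 0, 0.017, 0, 0, 0, 0, 0, 0, 0, 0, 0]
}}

```text
t: 17.88
eef_pos: [539.3, 353.8, 63.5]
tcp_rot: [-3.141, -0.001, 0.122]
ft_force: [0.2, 0.3, 1.5]
opening: 0.604
grip_force: 30.0
```

{"method": "move_arm", "body": {
  "moves": [0, 0, 0, 0, 0, 0, 0, 0, 0, 0, 0, 0, 0, 0, 0, 0, 0, 0, -0.1, 0, 0, 0, -0.25, 0, 0, 0, -0.35, 0, 0, 0, -0.3, 0, 0, 0, 0, 0],
  "claw": 80
}}

```text
t: 19.0
eef_pos: [540.2, 354.3, 218.1]
tcp_rot: [-3.139, -0.007, 0.122]
ft_force: [0.4, 0.7, -0.1]
opening: 0.836
grip_force: 0.0
```

Run:
```python
from h import *
st();print(world([-165,20]),world([-165,42]),world([-118,37]));go(*world([-165,20]),200);go(*world([-165,20]),70)
```

```text
t 19.0 p [540.2 354.3 218.1] rot [-3.139 -0.007  0.122] F [ 0.4  0.7 -0.1] op 79.5 g 0.0
[ 359.29245604 -218.72875681] [ 356.61510919 -196.89227784] [ 403.87425673 -196.13532753]
to 359 -219 200 total [-1.661  3.645  0.12 ] min rows 10.0
to 359 -219 70 total [-1.661  3.645  0.987] min rows 10.3
```

{"method": "move_arm", "body": {
  "moves": [-0.13, 0.3, 0, 0, -0.13, 0.3, 0, 0, -0.13, 0.3, 0, 0, -0.13, 0.3, 0, 0, -0.13, 0.3, 0, 0, -0.13, 0.3, 0, 0, -0.13, 0.3, 0, 0, -0.13, 0.3, 0, 0, -0.13, 0.3, 0, 0, -0.13, 0.3, 0, 0],
  "claw": 0
}}

```text
t: 20.25
eef_pos: [399.2, -118.0, 213.0]
tcp_rot: [-3.141, 0.0, 0.122]
ft_force: [-0.1, -0.5, -0.5]
opening: 0.004
grip_force: 0.0
```

{"method": "move_arm", "body": {
  "moves": [-0.13, 0.3, 0, 0, -0.13, 0.3, 0, 0, -0.1, 0.045, 0, 0, 0, 0, 0, 0]
}}

```text
t: 20.75
eef_pos: [357.4, -219.0, 212.9]
tcp_rot: [-3.141, 0.001, 0.12]
ft_force: [0.8, 0.5, 0.4]
opening: 0.006
grip_force: 0.0
```

Run:
```python
from h import *
s=st();print(box(s["eef_pos"]));go(*world([-165,20]),70);shot("top","t7",(270,150,470,310),3.7);shot("side","s7")
```

```text
t 20.75 p [ 357.4 -219.   212.9] rot [-3.141e+00  1.000e-03  1.200e-01] F [0.8 0.5 0.4] op 0.6 g 0.0
[-166.87590803   19.92792031]
to 359 -219 70 total [ 0.013 -0.001  0.953] min rows 2.4
```

View pics/s7.png

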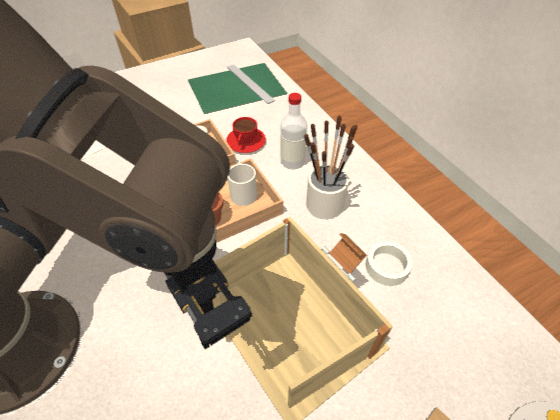

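Fingers, shut, hover in front of the flap tip at about (215,320), and the box is empty. I'll descend and swing the flap.

{"method": "move_arm", "body": {
  "moves": [0, 0, 0.3, 0, 0, 0, 0.35, 0, 0, 0, 0.3, 0, 0, -0.08, 0, 0, 0, -0.07, 0, 0, 0, 0, 0, 0]
}}

```text
t: 21.6
eef_pos: [356.2, -196.2, 72.3]
tcp_rot: [3.14, -0.002, 0.123]
ft_force: [1.1, 0.6, 0.4]
opening: 0.003
grip_force: 0.0
```

Run:
```python
from h import *
s=st();print(box(s["eef_pos"]));go(*world([-118,37]),70)
```

```text
t 21.6 p [ 356.2 -196.2   72.3] rot [ 3.14e+00 -2.00e-03  1.23e-01] F [1.1 0.6 0.4] op 0.3 g 0.0
[-165.30245716   42.74253553]
to 404 -196 70 total [0.315 0.039 0.015] min rows 0.8
```

{"method": "move_arm", "body": {
  "moves": [0.08, 0.01, 0, 0, 0.08, 0.01, 0, 0, 0.08, 0.01, 0, 0, 0.075, 0.008, 0, 0, 0.079, -0.009, 0, 0, 0.079, -0.009, 0, 0, 0.079, -0.009, 0, 0, 0.07, -0.039, 0, 0, 0.07, -0.039, 0, 0, 0.069, -0.039, 0, 0]
}}

```text
t: 22.85
eef_pos: [467.5, -166.6, 70.6]
tcp_rot: [-3.141, 0.0, 0.122]
ft_force: [-0.8, 0.0, 1.0]
opening: 0.005
grip_force: 0.3
```

{"method": "move_arm", "body": {
  "moves": [0.049, -0.063, 0, 0, 0.049, -0.063, 0, 0, 0.049, -0.063, 0, 0, 0.024, -0.071, 0, 0, 0.024, -0.071, 0, 0, 0.006, -0.02, 0, 0, 0.005, -0.02, 0, 0, 0, 0, 0, 0, 0, 0, 0, 0]
}}

```text
t: 23.98
eef_pos: [490.9, -108.5, 70.6]
tcp_rot: [-3.142, -0.0, 0.121]
ft_force: [0.8, -0.2, 0.2]
opening: 0.004
grip_force: 0.0
```

Run:
```python
from h import *
s=st();print(box(s["eef_pos"]));shot("top","t8",(290,160,480,320),3.7)
```

```text
t 23.98 p [ 490.9 -108.5   70.6] rot [-3.142 -0.     0.121] F [ 0.8 -0.2  0.2] op 0.4 g 0.0
[-20.96978037 113.41931345]
```

View pics/t8.png

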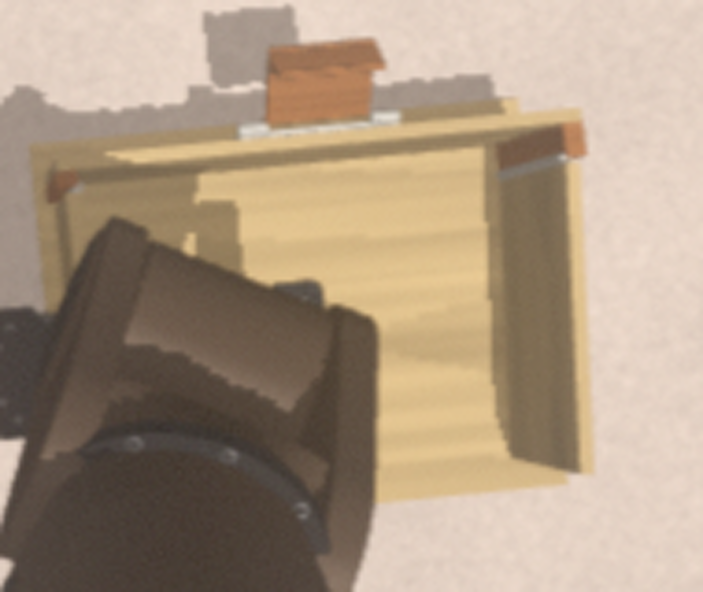

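The arm hides the flap and there is no contact force yet. I'll press on in small steps and watch the force.

{"method": "move_arm", "body": {
  "moves": [0, -0.015, 0, 0, 0, -0.015, 0, 0, 0, 0, 0, 0, 0, 0, 0, 0]
}}

```text
t: 24.52
eef_pos: [490.3, -103.8, 70.6]
tcp_rot: [-3.141, 0.0, 0.122]
ft_force: [-0.3, -0.7, -0.7]
opening: 0.003
grip_force: 0.0
```

Run:
```python
from h import *
s=st();print(box(s["eef_pos"]))
```

```text
t 24.52 p [ 490.3 -103.8   70.6] rot [-3.141  0.     0.122] F [-0.3 -0.7 -0.7] op 0.3 g 0.0
[-20.97321989 118.17079984]
```

{"method": "move_arm", "body": {
  "moves": [0, -0.013, 0, 0, 0, 0, 0, 0, 0, 0, 0, 0, 0, 0.1, 0, 0, 0, 0.2, 0, 0, 0, 0, -0.35, 0, 0, 0, -0.35, 0, 0, 0, -0.2, 0]
}}

```text
t: 25.52
eef_pos: [495.9, -147.7, 208.1]
tcp_rot: [3.14, -0.002, 0.121]
ft_force: [-1.2, -0.5, 0.1]
opening: 0.005
grip_force: 0.0
```

{"method": "move_arm", "body": {
  "moves": [0, -0.3, 0, 0, 0, -0.3, 0, 0, 0, -0.3, 0, 0, 0, -0.3, 0, 0, 0, -0.3, 0, 0, 0, -0.3, 0, 0, 0, 0, 0, 0]
}}

```text
t: 26.4
eef_pos: [462.6, 122.9, 205.7]
tcp_rot: [-3.141, 0.0, 0.125]
ft_force: [0.3, -0.5, -0.6]
opening: 0.008
grip_force: 0.0
```

Run:
```python
from h import *
s=st();print(box(s["eef_pos"]));shot("top","t9",(290,160,480,320),3.7);shot("side","s9")
```

```text
t 26.4 p [462.6 122.9 205.7] rot [-3.141  0.     0.125] F [ 0.3 -0.5 -0.6] op 0.8 g 0.0
[-20.88860129 346.51782935]
```

View pics/t9.png

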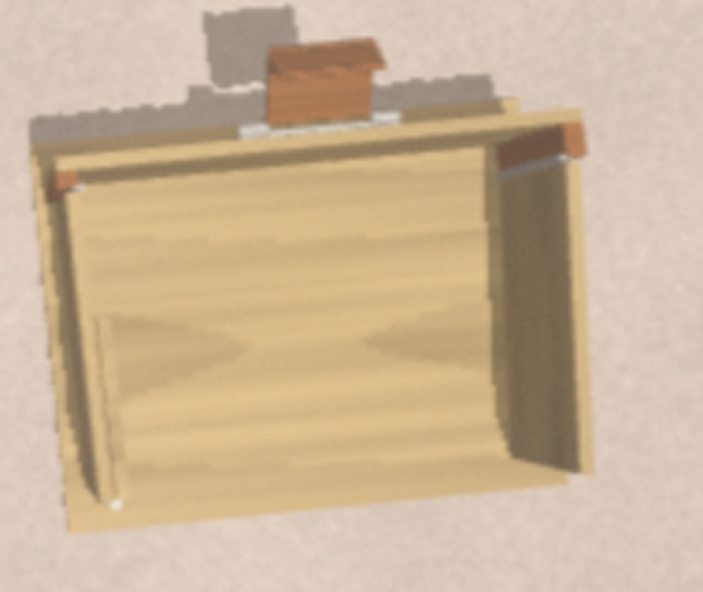

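The flap lies flat on the left panel, with its tip at crop (105,318) and the hinge at (115,503). Next I'll push the left panel from outside.

{"method": "move_arm", "body": {
  "moves": [-0.08, 0.29, 0, 0, -0.08, 0.29, 0, 0, -0.08, 0.29, 0, 0, -0.087, 0.293, 0, 0, 0, 0, 0.3, 0, 0, 0, 0.35, 0, 0, 0, 0.257, 0, 0, 0, 0, 0]
}}

```text
t: 27.5
eef_pos: [434.1, -58.7, 67.9]
tcp_rot: [-3.14, 0.004, 0.12]
ft_force: [0.9, -0.6, 0.1]
opening: 0.004
grip_force: 0.0
```

Run:
```python
from h import *
s=st();print(box(s["eef_pos"]))
```

```text
t 27.5 p [434.1 -58.7  67.9] rot [-3.14   0.004  0.12 ] F [ 0.9 -0.6  0.1] op 0.3 g 0.0
[-71.27021741 169.73692296]
```

{"method": "move_arm", "body": {
  "moves": [0.008, 0.087, 0, 0, 0.008, 0.087, 0, 0, 0.008, 0.087, 0, 0, 0.008, 0.087, 0, 0, 0.036, 0.085, 0, 0, 0.036, 0.085, 0, 0, 0.036, 0.085, 0, 0, 0.059, 0.072, 0, 0, 0.059, 0.072, 0, 0, 0.059, 0.072, 0, 0]
}}

```text
t: 28.75
eef_pos: [498.2, -174.3, 69.4]
tcp_rot: [-3.141, -0.0, 0.122]
ft_force: [-1.6, 2.9, 0.7]
opening: 0.005
grip_force: 1.3
```

{"method": "move_arm", "body": {
  "moves": [0.078, 0.051, 0, 0, 0.078, 0.051, 0, 0, 0.078, 0.051, 0, 0, 0.059, 0.02, 0, 0, 0.059, 0.02, 0, 0, 0.059, 0.02, 0, 0, 0.05, 0.01, 0, 0, 0.05, 0.01, 0, 0, 0, 0, 0, 0]
}}

```text
t: 29.88
eef_pos: [578.6, -199.4, 69.6]
tcp_rot: [3.141, -0.001, 0.122]
ft_force: [-0.3, 0.4, 0.2]
opening: 0.007
grip_force: 0.0
```

Run:
```python
from h import *
s=st();print(box(s["eef_pos"]))
```

```text
t 29.88 p [ 578.6 -199.4   69.6] rot [ 3.141e+00 -1.000e-03  1.220e-01] F [-0.3  0.4  0.2] op 0.6 g 0.0
[55.00186694 12.54330442]
```

{"method": "move_arm", "body": {
  "moves": [0.03, 0, 0, 0, 0.013, 0, 0, 0, 0.01, 0, 0, 0, 0, 0, 0, 0]
}}

```text
t: 30.38
eef_pos: [583.3, -198.8, 69.6]
tcp_rot: [-3.141, 0.005, 0.122]
ft_force: [-17.5, -5.0, 6.2]
opening: 0.004
grip_force: 8.7
```

{"method": "move_arm", "body": {
  "moves": [0.01, 0, 0, 0, 0, 0, 0, 0]
}}

```text
t: 30.62
eef_pos: [583.3, -198.7, 69.6]
tcp_rot: [-3.14, 0.008, 0.122]
ft_force: [-25.5, -8.5, 11.4]
opening: 0.006
grip_force: 13.3
```

Run:
```python
from h import *
s=st();print(box(s["eef_pos"]))
```

```text
t 30.62 p [ 583.3 -198.7   69.6] rot [-3.14   0.008  0.122] F [-25.5  -8.5  11.4] op 0.6 g 13.3
[59.79217053 12.56972393]
```

{"method": "move_arm", "body": {
  "moves": [-0.05, 0, 0, 0, -0.1, 0, 0, 0, -0.15, 0, 0, 0, 0, 0, -0.35, 0, 0, 0, -0.35, 0, 0, 0, -0.22, 0, 0, 0, 0, 0]
}}

```text
t: 31.5
eef_pos: [543.0, -203.8, 210.1]
tcp_rot: [3.139, -0.004, 0.122]
ft_force: [-0.2, 0.1, -0.4]
opening: 0.005
grip_force: 0.0
```

{"method": "move_arm", "body": {
  "moves": [-0.13, 0.25, 0, 0, -0.13, 0.25, 0, 0, -0.13, 0.25, 0, 0, -0.13, 0.25, 0, 0, -0.13, 0.28, 0, 0, 0, 0, 0, 0]
}}

```text
t: 32.25
eef_pos: [467.4, -408.0, 205.8]
tcp_rot: [-3.14, 0.001, 0.119]
ft_force: [1.0, 0.5, -0.4]
opening: 0.004
grip_force: 0.0
```

Run:
```python
from h import *
s=st();print(box(s["eef_pos"]));shot("side","s10",(140,180,420,420),2.5);go(*world([-80,-178]),70)
```

```text
t 32.25 p [ 467.4 -408.   205.8] rot [-3.14e+00  1.00e-03  1.19e-01] F [ 1.   0.5 -0.4] op 0.3 g 0.0
[ -80.71279005 -181.00895602]
to 468 -405 70 total [-0.    -0.01   0.907] min rows 2.3
```

View pics/s10.png

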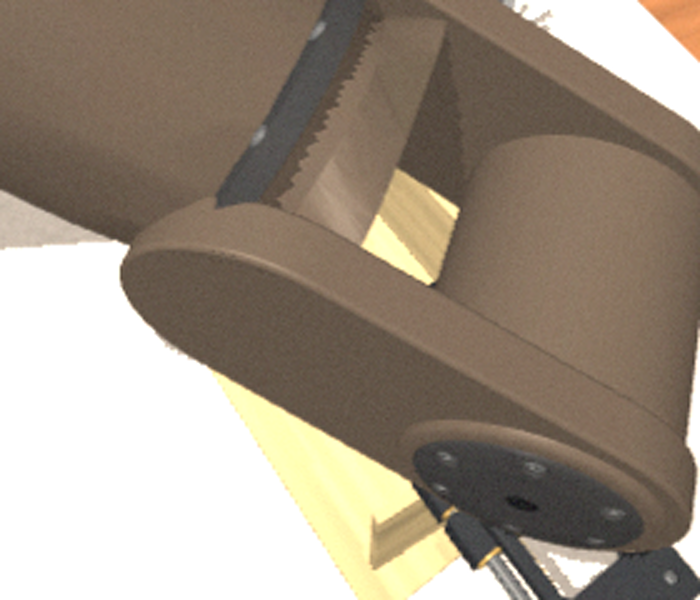

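The arm hides the left panel in this view. The stop force at the expected depth says it is shut, so I'll fold the right panel.

{"method": "move_arm", "body": {
  "moves": [0, 0, 0.3, 0, 0, 0, 0.35, 0, 0, 0, 0.257, 0, 0, -0.077, 0, 0, 0, -0.077, 0, 0, 0, -0.077, 0, 0, 0.013, -0.093, 0, 0, 0.013, -0.093, 0, 0]
}}

```text
t: 33.3
eef_pos: [465.8, -342.9, 72.5]
tcp_rot: [3.14, -0.002, 0.122]
ft_force: [1.7, -3.1, 1.0]
opening: 0.006
grip_force: 1.4
```

{"method": "move_arm", "body": {
  "moves": [0.036, -0.085, 0, 0, 0.036, -0.085, 0, 0, 0.036, -0.085, 0, 0, 0.059, -0.072, 0, 0, 0.059, -0.072, 0, 0, 0.059, -0.072, 0, 0, 0.078, -0.051, 0, 0, 0.078, -0.051, 0, 0, 0.078, -0.051, 0, 0]
}}

```text
t: 34.42
eef_pos: [532.2, -240.7, 71.5]
tcp_rot: [3.141, -0.001, 0.122]
ft_force: [-1.6, -3.6, -0.1]
opening: 0.002
grip_force: 1.4
```

{"method": "move_arm", "body": {
  "moves": [0.059, -0.02, 0, 0, 0.059, -0.02, 0, 0, 0.059, -0.02, 0, 0, 0.04, -0.008, 0, 0, 0.04, -0.008, 0, 0, 0.03, 0, 0, 0, 0.02, 0, 0, 0, 0, 0, 0, 0]
}}

```text
t: 35.42
eef_pos: [575.8, -224.1, 71.5]
tcp_rot: [3.141, -0.001, 0.122]
ft_force: [-0.3, -0.5, -0.6]
opening: 0.003
grip_force: 0.1
```

Run:
```python
from h import *
s=st();print(box(s["eef_pos"]))
```

```text
t 35.42 p [ 575.8 -224.1   71.5] rot [ 3.141e+00 -1.000e-03  1.220e-01] F [-0.3 -0.5 -0.6] op 0.3 g 0.1
[ 49.28862813 -11.65034585]
```

{"method": "move_arm", "body": {
  "moves": [0.012, 0, 0, 0, 0.01, 0, 0, 0, 0.01, 0, 0, 0, 0, 0, 0, 0, 0, 0, 0, 0]
}}

```text
t: 36.05
eef_pos: [576.3, -223.7, 71.4]
tcp_rot: [-3.139, 0.008, 0.122]
ft_force: [-25.5, -4.1, 11.5]
opening: 0.006
grip_force: 12.9
```

Run:
```python
from h import *
s=st();print(box(s["eef_pos"]))
```

```text
t 36.05 p [ 576.3 -223.7   71.4] rot [-3.139  0.008  0.122] F [-25.5  -4.1  11.5] op 0.6 g 12.9
[ 49.83355628 -11.37954765]
```

Right panel is on its stop, exactly 10 mm in front of the left one. Now the keeper, from behind.

{"method": "move_arm", "body": {
  "moves": [-0.05, 0, 0, 0, -0.1, 0, 0, 0, 0, 0, -0.35, 0, 0, 0, -0.4, 0, 0, 0, -0.38, 0, 0.3, -0.025, 0, 0, 0.35, -0.025, 0, 0, 0.35, -0.025, 0, 0, 0.12, 0, 0, 0, 0, 0, 0, 0]
}}

```text
t: 37.3
eef_pos: [723.6, -194.4, 239.9]
tcp_rot: [-3.141, 0.001, 0.123]
ft_force: [0.3, 0.1, 0.7]
opening: 0.007
grip_force: 0.0
```

Run:
```python
from h import *
s=st();print(box(s["eef_pos"]));go(*world([180,0]),150);shot("side","s11",(200,120,440,320),3.2)
```

```text
t 37.3 p [ 723.6 -194.4  239.9] rot [-3.141e+00  1.000e-03  1.230e-01] F [0.3 0.1 0.7] op 0.7 g 0.0
[199.53700208  -0.2065423 ]
to 704 -197 150 total [-0.13  -0.001  0.599] min rows 1.5
```

View pics/s11.png

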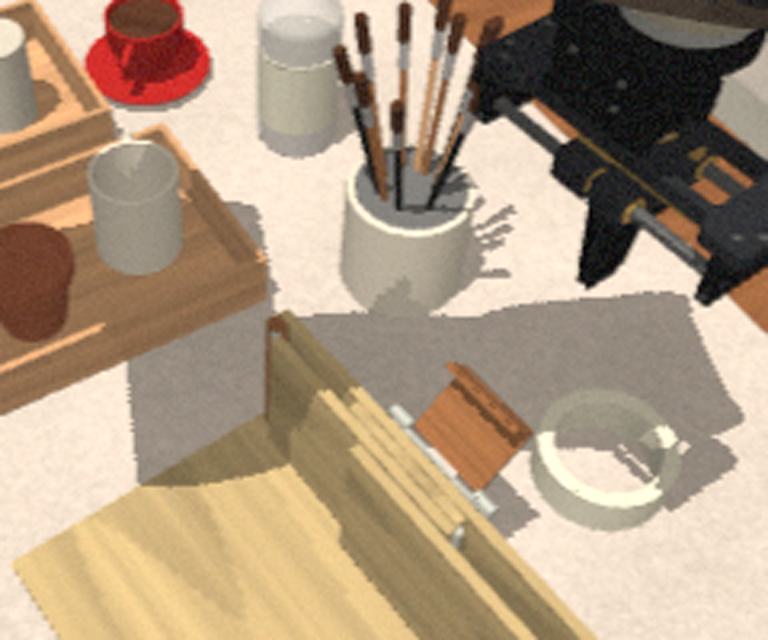

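Run:
```python
from h import *
s=st();print((px("side",s["eef_pos"])-[200,120])*3.2)
```

```text
t 37.35 p [ 722.8 -194.8  240.3] rot [-3.141e+00  1.000e-03  1.220e-01] F [-1.1 -1.   0.2] op 0.1 g 0.0
[594.35015201 276.88046782]
```

The pack is folded shut and the keeper is leaning back at crop (470,420). The finger is behind it.

{"method": "move_arm", "body": {
  "moves": [0, 0, 0.25, 0, 0, 0, 0.25, 0, 0, 0, 0.1, 0, 0, 0, 0, 0, -0.12, 0, 0, 0, -0.12, 0, 0, 0, -0.1, 0, 0, 0, -0.1, 0, 0, 0]
}}

```text
t: 38.35
eef_pos: [658.5, -203.3, 154.0]
tcp_rot: [3.139, -0.004, 0.122]
ft_force: [0.2, 0.8, -0.3]
opening: 0.004
grip_force: 0.1
```

{"method": "move_arm", "body": {
  "moves": [-0.08, 0, 0, 0, -0.08, 0, 0, 0, -0.07, 0, 0, 0, -0.06, 0, 0, 0, 0, 0, 0, 0, 0, 0, 0, 0]
}}

```text
t: 39.1
eef_pos: [614.9, -208.0, 151.0]
tcp_rot: [-3.142, -0.0, 0.122]
ft_force: [0.1, -0.0, 0.6]
opening: 0.005
grip_force: 0.0
```

Run:
```python
from h import *
s=st();print(box(s["eef_pos"]))
```

```text
t 39.1 p [ 614.9 -208.   151. ] rot [-3.142 -0.     0.122] F [ 0.1 -0.   0.6] op 0.5 g 0.0
[89.98303261 -0.48865519]
```

{"method": "move_arm", "body": {
  "moves": [0, 0, -0.2, 0, 0, 0, -0.35, 0, -0.3, 0, -0.05, 0, -0.35, 0, 0, 0, -0.2, -0.25, 0, 0, 0, -0.35, 0, 0, 0, -0.35, 0, 0, 0, -0.35, 0, 0, 0, -0.35, 0, 0, 0, -0.35, 0, 0]
}}

```text
t: 40.35
eef_pos: [451.6, 76.0, 241.3]
tcp_rot: [-3.142, -0.001, 0.122]
ft_force: [1.2, 0.5, 0.3]
opening: 0.007
grip_force: 0.0
```

{"method": "move_arm", "body": {
  "moves": [-0.2, -0.3, 0, 0, -0.2, -0.1, 0, 0, 0, 0, 0, 0]
}}

```text
t: 40.72
eef_pos: [383.5, 127.5, 241.3]
tcp_rot: [-3.141, -0.0, 0.124]
ft_force: [-0.2, -0.6, -0.3]
opening: 0.009
grip_force: 0.0
```

Run:
```python
from h import *
s=st();print(box(s["eef_pos"]));shot("side","s12");shot("top","t12")
a=cv2.imread("pics/s12_full.png");b=cv2.imread("pics/t12_full.png")
f=lambda im,x0,y0,x1,y1:cv2.resize(im[y0:y1,x0:x1],(395,295),interpolation=cv2.INTER_CUBIC)
cv2.imwrite("pics/last.png",cv2.convertScaleAbs(np.vstack([np.hstack([f(a,200,220,400,370),f(a,100,80,340,260)]),np.hstack([f(b,290,160,480,302),f(b,60,100,340,310)])]),alpha=1.3))
```

```text
t 40.73 p [383.5 127.5 241.3] rot [-3.141 -0.     0.124] F [-0.2 -0.6 -0.3] op 0.9 g 0.0
[-98.84349793 360.69666648]
```

View pics/last.png

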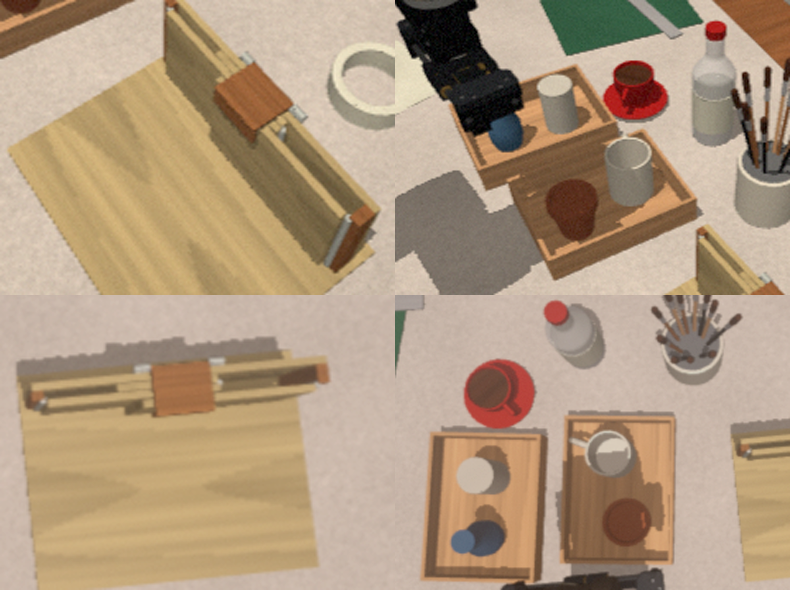

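The last picture shows the keeper lying over the folded pack, the plaster and vase standing in crate A, and everything else in place.

```bash
python3 -c "
from cell import order
print(order.job_done())"
```

```text
the job is handed in; nothing more can be done
None
```

The job is handed in (no verdict was returned): the vase and plaster stand in the crate that was empty, the box is folded shut in order with the keeper down, and nothing else on the table looked disturbed in the last pictures.

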